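Prime three vacuum cups on a window pane, smallest to largest

TASK

Three vacuum cups with push plungers stand on the car-window pane. Prime them one after another, from the smallest pad to the largest: with the fingertips, gently press each plunger cap about halfway in (about 10 mm of its 20 mm stroke, not down to the stop) and let go. Only press: do not grasp, lift, shift or tip the cups, and leave the tin, the sanding block and the spray can alone.

Things in the scene. Friction and masses are not known exactly. Their poses are not given: they have to be found in the camera images.
- pane: Pale see-through car-window pane lying flat, 420 x 620 mm (its x and y), 6 mm thick, on three 10 mm high rubber strips and fixed to the bench. Origin: centre of its underside at bench level; the glass top is 16 mm above it.
- small_cup: The small vacuum cup, loose, upright on the glass, 0.3 to 0.9 kg: round black rubber pad 62 mm across, 16 mm high; on it an upright aluminium barrel 42 mm across, top 70 mm above the origin; out of it a 14 mm plunger rod with a flat round black cap, 36 mm across, 10 mm thick. Height 102 mm with the plunger fully out, 82 mm fully in. Origin: centre of the pad's underside.
- medium_cup: The medium vacuum cup, loose, upright on the glass, 0.3 to 0.9 kg: round black rubber pad 88 mm across, 16 mm high; on it an upright aluminium barrel 42 mm across, top 70 mm above the origin; out of it a 14 mm plunger rod with a flat round black cap, 36 mm across, 10 mm thick. Height 102 mm with the plunger fully out, 82 mm fully in. Origin: centre of the pad's underside.
- large_cup: The large vacuum cup, loose, upright on the glass, 0.3 to 0.9 kg: round black rubber pad 120 mm across, 16 mm high; on it an upright aluminium barrel 42 mm across, top 70 mm above the origin; out of it a 14 mm plunger rod with a flat round black cap, 36 mm across, 10 mm thick. Height 102 mm with the plunger fully out, 82 mm fully in. Origin: centre of the pad's underside.
- small_cap (a point): Centre of the flat top of the small cup's plunger cap, where it is pressed; it moves down with the plunger.
- small_plunger (a joint): How far this plunger is pushed in, m: 0 fully out, 0.020 fully in (hard stop); half stroke is 0.010, where a thin black ring on the rod reaches the mouth of the barrel. It starts between 0 and 0.003. Stiff seal, no spring: it gives way at about 3 N, moves straight down and stays where it is left.
- medium_cap (a point): Centre of the flat top of the medium cup's plunger cap, where it is pressed; it moves down with the plunger.
- medium_plunger (a joint): How far this plunger is pushed in, m: 0 fully out, 0.020 fully in (hard stop); half stroke is 0.010, where a thin black ring on the rod reaches the mouth of the barrel. It starts between 0 and 0.003. Stiff seal, no spring: it gives way at about 3 N, moves straight down and stays where it is left.
- large_cap (a point): Centre of the flat top of the large cup's plunger cap, where it is pressed; it moves down with the plunger.
- large_plunger (a joint): How far this plunger is pushed in, m: 0 fully out, 0.020 fully in (hard stop); half stroke is 0.010, where a thin black ring on the rod reaches the mouth of the barrel. It starts between 0 and 0.003. Stiff seal, no spring: it gives way at about 3 N, moves straight down and stays where it is left.
- tin: Bystander: closed round steel tin, 68 mm across, 45 mm high, loose on the pane. Origin: centre of its underside.
- block: Bystander: cork sanding block 45 x 90 x 28 mm, loose on the pane. Origin: centre of its underside.
- spray: Bystander: black spray can with a pale label and white nozzle, 66 mm across, 190 mm high, loose on the bench on the robot's right of the pane. Origin: centre of its underside.
Things that resemble listed ones, but are neither listed nor needed, are in the scene too. What is shaped like the small_cup but pink or turquoise is not meant. What is shaped like the medium_cup but green is not meant.

How it is judged:
On the way, in this order (a step that is already met when the one before it is completed fails the run):
1. the small cup's plunger is pressed in by at least 6 mm (value of joint small_plunger above 0.006 m), for 0.1 s.
2. the medium cup's plunger is pressed in by at least 6 mm (value of joint medium_plunger above 0.006 m), for 0.1 s.
3. the large cup's plunger is pressed in by at least 6 mm (value of joint large_plunger above 0.006 m), for 0.1 s.
At the end, for the whole second after the job is handed in: All three plungers stand between 6 and 16.5 mm in (stroke 20 mm); the cups stand upright (within 7 degrees) and at rest within 20 mm of where they began, and so do the tin, the sanding block and the spray can (value of joint small_plunger between 0.006 and 0.0165 m and value of joint medium_plunger between 0.006 and 0.0165 m and value of joint large_plunger between 0.006 and 0.0165 m and distance of each of small_cup, medium_cup, large_cup, tin, block, spray from where it was at the start of the episode below 0.02 m and angle between each of small_cup, medium_cup, large_cup, tin, block, spray's own z axis and vertical below 0.12 rad and linear speed of each of small_cup, medium_cup, large_cup below 0.02 m/s); the robot touches nothing.
It fails at once if a plunger is pressed (5 mm) before that of a smaller cup (6 mm) ((value of joint medium_plunger above 0.005 m and value of joint small_plunger below 0.006 m) or (value of joint large_plunger above 0.005 m and value of joint any of medium_plunger, small_plunger below 0.006 m)).
It fails at once if a plunger is pressed down to its stop (beyond 18 mm) (value of joint any of small_plunger, medium_plunger, large_plunger above 0.018 m).
It fails at once if a cup is pushed harder than 15 N (contact force between any of small_cup, medium_cup, large_cup and the arm above 15 N or contact force between any of small_cup, medium_cup, large_cup and the fingers above 15 N).
It fails at once if a cup is lifted more than 8 mm off the glass, shifted more than 20 mm or tipped more than 12 degrees (height (world z) of any of small_cup, medium_cup, large_cup above 0.024 m or distance of any of small_cup, medium_cup, large_cup from where it was at the start of the episode above 0.02 m or angle between any of small_cup, medium_cup, large_cup's own z axis and vertical above 0.21 rad).
It fails at once if the tin, the sanding block or the spray can is moved more than 20 mm or tipped (distance of any of tin, block, spray from where it was at the start of the episode above 0.02 m or angle between any of tin, block, spray's own z axis and vertical above 0.3 rad).
It also fails if it takes over 48 s, if anything falls off the work surface, if the arm or the gripper's body presses on something with over 40 N, if the wrist force passes 120 N, or if a joint passes its speed limit or range.

ROBOT

A 7-joint arm with a two-finger parallel gripper is mounted at the origin on the work surface. World frame = base frame: x ahead of the robot, y to its left, z up, the work surface at z = 0. Lengths are in m, angles in rad, forces in N, time in s.
With the tool pointing down it reaches from about 0.35 to 0.9 m from the base axis. Payload 8.1 kg.
Tool frame: the origin (TCP) lies midway between the tips of the shut fingers; the grasp point (between the pads) lies arm.tcp_to_grasp behind it (arm.tcp_to_grasp is the distance from the TCP to the grasp point, in m); z points along the fingers, y is the line along which they close (so a half turn about z gives the same grasp; the last joint's range is limited). The gripper opens to 92 mm and grips with 3 to 60 N. Pads are 19 mm wide; open, the fingers measure 130 mm over their backs; the gripper's body (75 mm by 190 mm) begins 47 mm behind the grasp point.
Start: joints at [1.219, 0.434, 0.025, 1.573, -0.012, 1.134, -0.075], TCP at [0.154, -0.606, 0.227] pointing down, gripper open.
Joint ranges: [-2.62, 2.62], [-0.44, 2.09], [-1.27, 1.32], [0.08, 2.57], [-1.32, 4.46], [0.12, 2], [-2.74, 2.74]. Speed limits (rad/s): [2.22, 2.22, 3.01, 3.01, 3.14, 3.14, 3.14].

INTERFACE

Orientations are given as a rotation vector (axis times angle).
In Python, from cell import observe, get_image, arm gives the robot as it stands. The module is installed in compiled form; this text tells all that it offers.
- The arm moves only by the tool drive_tool, never from a script. Its argument "steps" is a list of rows, each a list of 5 numbers: the closure, from 0 (fully open) to 1 (shut), then the shift along the world's x, y, z in mm, then the turn about the world's z in rad. In form: [[hand, x, y, z, roll], ...]. A call has 1 to 20 rows; each row shifts and turns the commanded pose from where the row before left it; what a row does not reach is not made up. A row lasts 1/12 s, in which the tool goes at most 41.7 mm and 7.16 degrees, less where a joint would pass 70% of its speed; a pose out of reach is approached as far as the arm can. A call with a gripper value outside its range is refused whole. The fingers move at their own pace and stop on an object; "grip_force" is the grip in N (left out, the last holds). Time passes only in rows, so rows that do not move let the fingers close. It gives the time, the measured TCP pose, the force, the opening and the grip force at its end, in the units of the state.
- observe(): the state, without advancing time (a new reading comes with each control period).
- get_image(name): name is "scene" or "top" or "wrist"; returns a dict with "image" (480x640x3 uint8, red, green, blue), "vfov" (degrees; the focal length in pixels is half the picture's height over the tangent of half this angle, whatever the lens; pixels are square), "cx", "cy" (the principal point, pixels), "xyz" and "attitude" of the camera in the world. Camera axes: x right, y down, z forward; pixel columns grow to the right and rows downward; lengths in m; the calibration is good to about 2 mm. A picture is of the moment at which its call begins. There is no depth.
- arm.sign_off(): hands the job in; it is judged then, once.
The state is a dict: "clock": time; "joints": joint angles; "dq": joint speeds; "joint_efforts": joint torques, N m; "position": TCP position; "ee_rot": TCP orientation; "force": force on the tool from outside, world axes, zero at the start; "ft_torque": the same for the moment, N m; "width": opening from 0.0 (shut) to 1.0 (fully open); "gripper_force": force on a finger pad.
Only numpy, scipy, OpenCV 4.12 (cv2) and the standard library are available. Lean on these libraries where they do the work, as an engineer would, in place of code of your own. Each camera call takes 0.05 s, during which the arm holds its last target. There are 200 camera calls.

## Working session

There is one attempt and no reset: what is moved stays moved. The work goes in short steps, Python scripts to look and compute and a tool call to move; the robot and the scene stay as the last step left them, time stands still between calls to the robot, and variables do not carry over. Pictures are saved under pics/ and viewed, at most 10 in all, crops included, and the job is handed in when it is done.

Besides the shell and the picture viewer there is one more tool, called after "Request:" as name(argument=value, ...) on one line, values as JSON. drive_tool: Moves the arm, as the interface text tells. Its arguments: {"type":"object","properties":{"steps":{"type":"array"},"grip_force":{"type":"number"}},"required":["steps"]}

```bash
mkdir -p pics; cat > h.py <<'E'
from cell import observe,get_image,arm
import numpy as np,cv2
from scipy.spatial.transform import Rotation as R
def rot(d):
    a=np.array(d["attitude"],float)
    return a if a.shape==(3,3) else (R.from_rotvec(a).as_matrix() if a.size==3 else R.from_quat(a).as_matrix())
def ray(d,u,v,z):
    f=d["image"].shape[0]/2/np.tan(np.radians(d["vfov"])/2)
    r=rot(d)@np.array([(u-d["cx"])/f,(v-d["cy"])/f,1]);c=np.array(d["xyz"]);return c+r*(z-c[2])/r[2]
def proj(d,p):
    f=d["image"].shape[0]/2/np.tan(np.radians(d["vfov"])/2)
    q=rot(d).T@(np.array(p)-np.array(d["xyz"]));return q[:2]/q[2]*f+[d["cx"],d["cy"]]
def save(d,n,crop=None,s=1):
    im=d["image"]
    if crop: im=im[crop[1]:crop[3],crop[0]:crop[2]]
    cv2.imwrite("pics/"+n,cv2.resize(im[:,:,::-1],None,fx=s,fy=s,interpolation=cv2.INTER_CUBIC))
E
python3 - <<'E'
from h import *
import pickle
for n in("top","scene"):
    d=get_image(n);save(d,n+"0.png");pickle.dump(d,open(n+"0.pkl","wb"))
    print(n,{k:v for k,v in d.items() if k!="image"})
print(observe(),arm.tcp_to_grasp)
E
```

```text
top {'vfov': 52.8759429392583, 'cx': 320.48312866143425, 'cy': 239.3408648273706, 'xyz': array([ 0.39305486, -0.06391219,  1.14829277]), 'attitude': array([-2.1614817 ,  2.18928518, -0.11118631])}
scene {'vfov': 42.07585976228603, 'cx': 320.2379357661649, 'cy': 234.4188270921934, 'xyz': array([ 1.35510877, -0.25957353,  1.20616155]), 'attitude': array([-1.98937956, -1.62815085,  0.55012415])}
{'clock': 0.1, 'joints': array([ 1.21942009,  0.43515786,  0.02497988,  1.57397661, -0.01162134,
        1.13398919, -0.07510863]), 'dq': array([ 1.31492862e-03, -2.62919236e-03,  1.70752343e-04, -1.80410770e-03,
       -1.13584355e-04,  7.01611463e-05, -2.24297318e-04]), 'joint_efforts': array([ 3.74531548e-03, -6.69135475e+01,  9.88028795e-01, -3.15147436e+01,
       -6.06593722e-02,  3.74877232e-02,  1.20597824e-04]), 'position': array([ 0.15373122, -0.60534376,  0.22603209]), 'ee_rot': array([-3.11599137e+00, -3.89457430e-01,  4.40551249e-04]), 'force': array([ 0.05236931, -0.48847314,  0.74379516]), 'ft_torque': array([-0.00509775,  0.00091267, -0.01775286]), 'gripper_force': 0.0, 'width': 1.0022629964536562} 0.0188
```

View pics/top0.png

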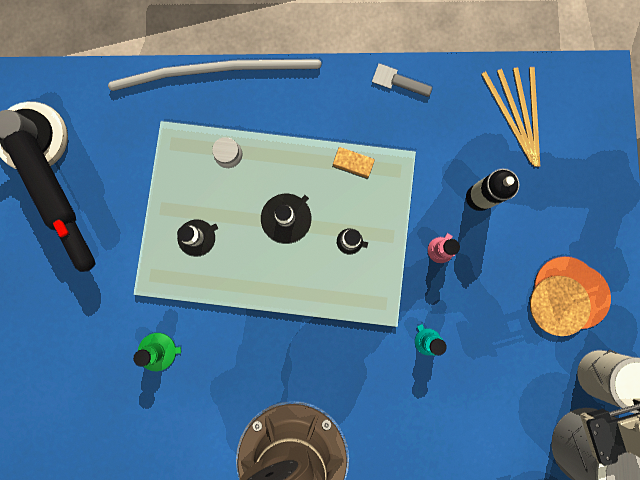

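View pics/scene0.png

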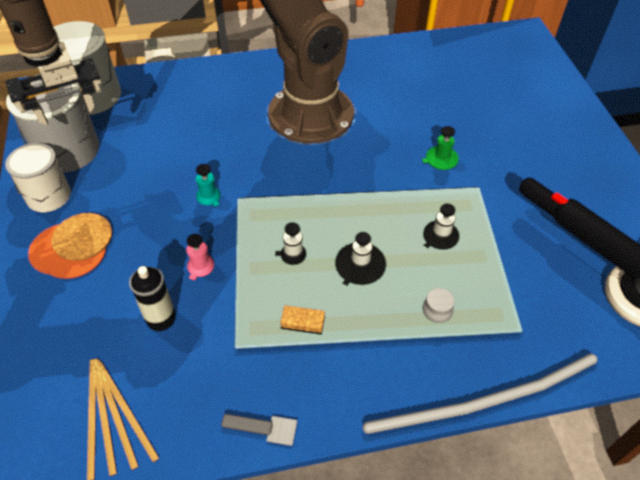

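The top view shows these lookalikes: pink (440,249), turquoise (430,342) and green (155,352), all off the pane. The black ones on the pane are small (350,241), medium (196,237) and large (286,218). I'll check them in a close crop, along with a scene crop.

```bash
python3 - <<'E'
from h import *
import pickle
t=pickle.load(open("top0.pkl","rb"));s=pickle.load(open("scene0.pkl","rb"))
a=cv2.resize(t["image"][185:270,165:385],None,fx=3.6,fy=3.6,interpolation=cv2.INTER_CUBIC)
b=cv2.resize(s["image"][195:290,265:485],None,fx=3.6,fy=3.6,interpolation=cv2.INTER_CUBIC)
print(a.shape)
cv2.imwrite("pics/c.png",np.vstack([a,b])[:600,:,::-1])
for n,(u,v) in dict(small=(350,241),medium=(196,237),large=(286,218)).items():
    print(n,ray(t,u,v,.032))
for n,(u,v) in dict(small=(292,229),medium=(447,210),large=(363,239)).items(): print(n,ray(s,u,v,.117))
for n,(u,v) in dict(tin=(227,149)).items(): print(n,ray(t,u,v,.06))
print('block',ray(t,354,162,.044)); print('spray base',ray(t,480,200,0),'pane',[ray(t,*p,.016)[:2].round(3) for p in((162,122),(415,151),(397,326),(135,296))])
E
```

```text
(306, 792, 3)
small [ 0.49540558 -0.14036568  0.032     ]
medium [0.50920407 0.21699357 0.032     ]
large [0.55113885 0.00792906 0.032     ]
small [ 0.49997146 -0.14065437  0.117     ]
medium [0.51427673 0.21617602 0.117     ]
large [0.55796829 0.00763768 0.117     ]
tin [0.70921721 0.14099216 0.06      ]
block [ 0.67943524 -0.15239074  0.044     ]
spray base [ 0.59377318 -0.45829501  0.        ] pane [array([0.79 , 0.306]), array([ 0.712, -0.302]), array([ 0.298, -0.247]), array([0.375, 0.361])]
```

View pics/c.png

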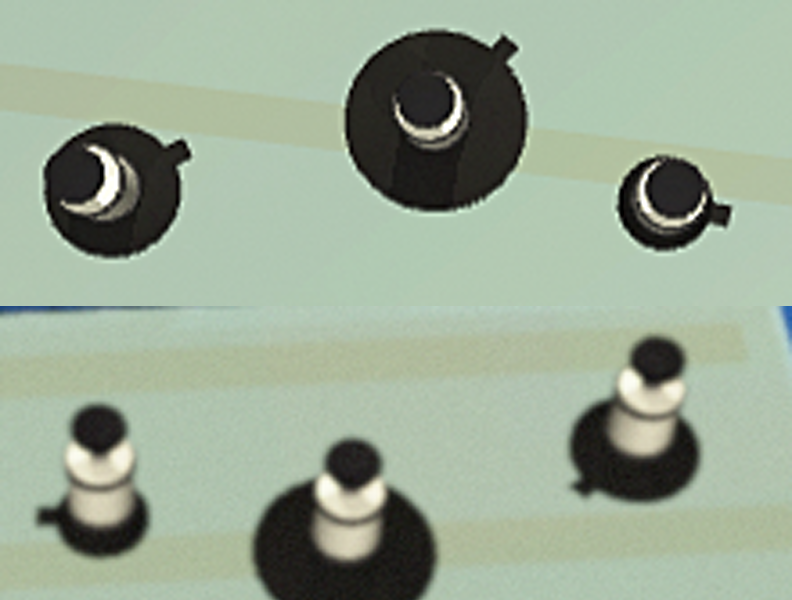

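```bash
python3 - <<'E'
from h import *
import pickle
t=pickle.load(open("top0.pkl","rb"));s=pickle.load(open("scene0.pkl","rb"))
g=lambda U,o:(U+.5)/3.6-.5+o
for n,p,c,q in(("small",(664,203),(673,187),(98,426)),("medium",(112,190),(76,176),(656,360)),("large",(436,120),(426,97),(353,461))):
    print(n,ray(t,g(p[0],165),g(p[1],185),.024).round(4),ray(t,g(c[0],165),g(c[1],185),.1165).round(4),ray(s,g(q[0],265),g(q[1]-306,195),.1165).round(4))
E
```

```text
small [ 0.4961 -0.1388  0.024 ] [ 0.4971 -0.1382  0.1165] [ 0.4966 -0.1404  0.1165]
medium [0.5091 0.2196 0.024 ] [0.5082 0.2178 0.1165] [0.5128 0.2164 0.1165]
large [0.5523 0.009  0.024 ] [0.5532 0.0089 0.1165] [0.5539 0.008  0.1165]
```

Request:
drive_tool(steps=[[1,0,0,30,0],[1,0,0,30,0],[1,0,0,0,0],[1,0,0,0,0]], grip_force=10)

```text
clock: 0.43
position: [0.1541, -0.6066, 0.2883]
ee_rot: [3.114, 0.389, 0.001]
force: [0.3, 0.1, -0.3]
width: 0.758
gripper_force: 0.0
```

Request:
drive_tool(steps=[[1,18,24.6,0,0],[1,18,24.6,0,0],[1,18,24.6,0,0],[1,18,24.6,0,0],[1,18,24.6,0,0],[1,18,24.6,0,0],[1,18,24.6,0,0],[1,18,24.6,0,0],[1,18,24.6,0,0],[1,18,24.6,0,0],[1,18,24.6,0,0],[1,18,24.6,0,0],[1,18,24.6,0,0],[1,18,24.6,0,0],[1,18,24.6,0,0],[1,18,24.6,0,0],[1,18,24.6,0,0],[1,18,24.6,0,0],[1,18,24.6,0,0],[1,0,0,0,0]])

```text
clock: 2.1
position: [0.4983, -0.1319, 0.2857]
ee_rot: [-3.112, -0.402, -0.001]
force: [0.0, 0.9, -0.1]
width: 0.006
gripper_force: 0.0
```

Request:
drive_tool(steps=[[1,0,0,-25,0],[1,0,0,-25,0],[1,0,0,-25,0],[1,0,0,-25,0],[1,0,0,-25,0],[1,0,0,-15,0],[1,0,0,0,0],[1,0,0,0,0],[1,0,0,0,0],[1,0,0,0,0]])

```text
clock: 2.93
position: [0.4966, -0.1385, 0.1478]
ee_rot: [3.117, 0.39, 0.003]
force: [-0.7, -0.1, -0.6]
width: 0.005
gripper_force: 0.0
```

```bash
python3 - <<'E'
from h import *
w=get_image("wrist");s=get_image("scene")
a=cv2.resize(w["image"],(400,300));b=cv2.resize(s["image"][160:310,200:400],(400,300))
print(proj(s,[.497,-.139,.1165]),proj(w,[.497,-.139,.1165])*400/640)
cv2.imwrite("pics/d.png",np.hstack([a,b])[:,:,::-1])
print(observe()["position"])
E
```

```text
[292.50712843 228.00051808] [196.39201364 178.23708507]
[ 0.4965201  -0.13854285  0.14776045]
```

View pics/d.png

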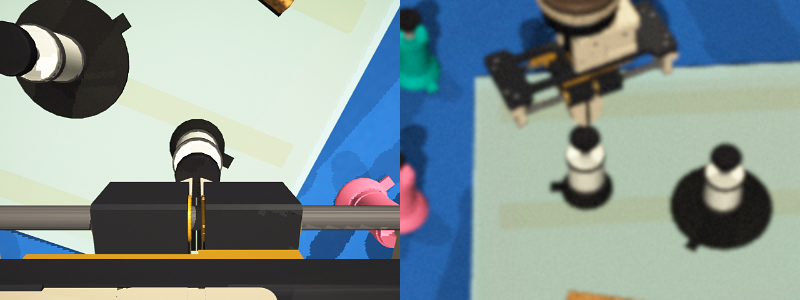

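The wrist view (left) shows the shut fingers at (196,180), centred over the small cup's cap. The scene view shows them directly above it, at (585,130). I'll press slowly.

Request:
drive_tool(steps=[[1,0,0,-10,0],[1,0,0,-10,0],[1,0,0,-5,0],[1,0,0,0,0],[1,0,0,-2,0],[1,0,0,-2,0],[1,0,0,-2,0],[1,0,0,-2,0],[1,0,0,0,0]])

```text
clock: 3.78
position: [0.4959, -0.1383, 0.1136]
ee_rot: [3.117, 0.39, 0.0]
force: [0.3, 0.2, -0.1]
width: 0.005
gripper_force: 0.0
```

Request:
drive_tool(steps=[[1,0,0,-1,0],[1,0,0,-1,0],[1,0,0,-1,0]])

```text
clock: 4.03
position: [0.496, -0.1384, 0.1108]
ee_rot: [3.117, 0.39, 0.001]
force: [-0.1, 0.3, 2.3]
width: 0.006
gripper_force: 1.4
```

Request:
drive_tool(steps=[[1,0,0,-1,0],[1,0,0,-1,0],[1,0,0,-1,0]])

```text
clock: 4.28
position: [0.496, -0.1384, 0.1077]
ee_rot: [3.117, 0.39, 0.0]
force: [-0.1, 0.1, 2.0]
width: 0.007
gripper_force: 1.4
```

Request:
drive_tool(steps=[[1,0,0,-0.5,0],[1,0,0,0,0],[1,0,0,0,0]])

```text
clock: 4.53
position: [0.4959, -0.1384, 0.1071]
ee_rot: [3.117, 0.39, 0.0]
force: [0.0, 0.3, -0.3]
width: 0.005
gripper_force: 0.2
```

Request:
drive_tool(steps=[[1,0,0,5,0],[1,0,0,15,0],[1,0,0,30,0],[1,0,0,20,0],[1,0,0,0,0],[1,0,0,0,0]])

```text
clock: 5.03
position: [0.4965, -0.1386, 0.1785]
ee_rot: [3.116, 0.389, 0.004]
force: [1.2, -0.1, -0.0]
width: 0.0
gripper_force: 0.0
```

```bash
python3 - <<'E'
from h import *
import pickle
w=get_image("wrist");s=get_image("scene");s0=pickle.load(open("scene0.pkl","rb"))
c=lambda d:cv2.resize(d["image"][200:275,255:325],(350,375),interpolation=cv2.INTER_CUBIC)
cv2.imwrite("pics/e.png",np.hstack([c(s0),c(s)])[:,:,::-1])
E
```

```text
(no output)
```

View pics/e.png

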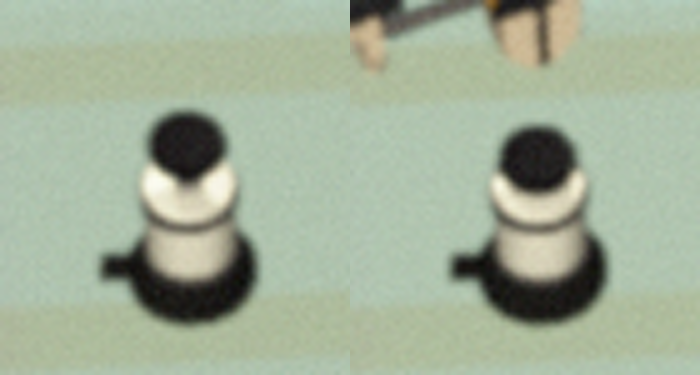

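The cap has dropped and the cup hasn't shifted. Before going on, I'll measure how far it went.

```bash
cat > m.py <<'E'
from h import *
import pickle,sys
from scipy.optimize import minimize
C=dict(small=(.497,-.139),medium=(.510,.217),large=(.553,.0085))
s=get_image("scene");s0=pickle.load(open("scene0.pkl","rb"))
for n in sys.argv[1:]:
    p=np.array([*C[n],.115]);u,v=proj(s0,p).round().astype(int)
    k=8;up=lambda d,a,b,c,e:cv2.resize(d["image"][b:e,a:c],None,fx=k,fy=k,interpolation=cv2.INTER_CUBIC)
    T=up(s0,u-9,v-9,u+10,v+3);I=up(s,u-14,v-12,u+15,v+14)
    r=cv2.matchTemplate(I,T,cv2.TM_SQDIFF_NORMED);x,y=cv2.minMaxLoc(r)[2]
    sc=proj(s0,p-[0,0,.01])-proj(s0,p)
    print(n,"shift px",x/k-5,y/k-3,"px per 10mm",sc,"travel mm",(y/k-3)/sc[1]*10)
E
python3 m.py small medium large
```

```text
small shift px 0.125 3.0 px per 10mm [0.12310578 2.76957183] travel mm 10.83199924229701
medium shift px 0.0 0.0 px per 10mm [-0.72610077  2.80240794] travel mm 0.0
large shift px 0.0 0.0 px per 10mm [-0.27599872  2.74571431] travel mm 0.0
```

Request:
drive_tool(steps=[[1,1,25.4,0,0],[1,1,25.4,0,0],[1,1,25.4,0,0],[1,1,25.4,0,0],[1,1,25.4,0,0],[1,1,25.4,0,0],[1,1,25.4,0,0],[1,1,25.4,0,0],[1,1,25.4,0,0],[1,1,25.4,0,0],[1,1,25.4,0,0],[1,1,25.4,0,0],[1,1,25.4,0,0],[1,1,25.4,0,0],[1,0,0,0,0],[1,0,0,0,0],[1,0,0,0,0]])

```text
clock: 6.6
position: [0.5094, 0.2163, 0.1762]
ee_rot: [3.116, 0.39, -0.003]
force: [-0.2, -0.4, 0.3]
width: 0.003
gripper_force: 0.0
```

Request:
drive_tool(steps=[[1,0,0,-20,0],[1,0,0,-15,0],[1,0,0,0,0],[1,0,0,0,0],[1,0,0,0,0]])

```text
clock: 7.02
position: [0.5103, 0.2165, 0.1428]
ee_rot: [3.117, 0.388, 0.0]
force: [-0.4, 0.6, -1.1]
width: 0.007
gripper_force: 0.0
```

```bash
python3 - <<'E'
from h import *
w=get_image("wrist");s=get_image("scene")
a=cv2.resize(w["image"],(400,300));b=cv2.resize(s["image"][140:290,350:550],(400,300))
print(proj(w,[.510,.217,.1165])*400/640)
cv2.imwrite("pics/f.png",np.hstack([a,b])[:,:,::-1])
print(observe()["position"])
E
```

```text
[194.98190326 181.11000246]
[0.51048619 0.21711243 0.14319869]
```

View pics/f.png

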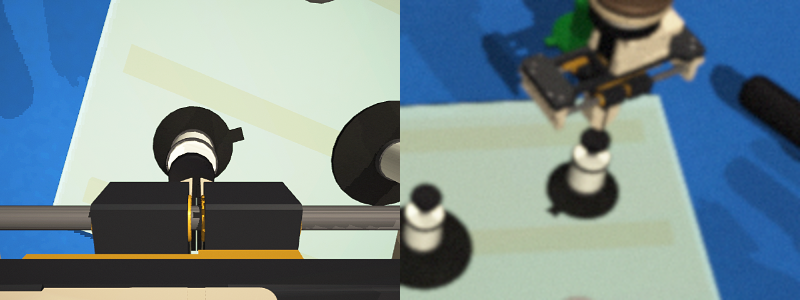

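The wrist view shows the tips at (195,180) over the medium cap at (193,170), and the scene view agrees. Pressing now.

Request:
drive_tool(steps=[[1,0,0,-10,0],[1,0,0,-10,0],[1,0,0,-2,0],[1,0,0,0,0],[1,0,0,-2,0],[1,0,0,-2,0],[1,0,0,-1,0],[1,0,0,-1,0],[1,0,0,-1,0],[1,0,0,-1,0]])

```text
clock: 7.95
position: [0.51, 0.2174, 0.1124]
ee_rot: [-3.117, -0.39, -0.001]
force: [0.1, -0.2, 2.3]
width: 0.005
gripper_force: 1.4
```

Request:
drive_tool(steps=[[1,0,0,-1,0],[1,0,0,-1,0],[1,0,0,-1,0]])

```text
clock: 8.2
position: [0.51, 0.2174, 0.1093]
ee_rot: [-3.117, -0.39, -0.001]
force: [-0.7, 0.2, 3.4]
width: 0.007
gripper_force: 1.4
```

Request:
drive_tool(steps=[[1,0,0,-1,0],[1,0,0,-1,0],[1,0,0,0,0],[1,0,0,0,0]])

```text
clock: 8.53
position: [0.5098, 0.2172, 0.1071]
ee_rot: [3.117, 0.39, -0.0]
force: [-0.0, 1.9, 0.6]
width: 0.004
gripper_force: 0.4
```

Request:
drive_tool(steps=[[1,0,0,5,0],[1,0,0,15,0],[1,0,0,30,0],[1,0,0,20,0],[1,0,0,0,0],[1,0,0,0,0]])

```text
clock: 9.03
position: [0.5104, 0.2174, 0.1785]
ee_rot: [-3.117, -0.389, -0.003]
force: [0.3, -0.2, -0.3]
width: 0.003
gripper_force: 0.0
```

```bash
python3 m.py small medium large
```

```text
small shift px 0.125 2.875 px per 10mm [0.12310578 2.76957183] travel mm 10.380665940534634
medium shift px -0.75 2.625 px per 10mm [-0.72610077  2.80240794] travel mm 9.366944617453248
large shift px 0.0 0.0 px per 10mm [-0.27599872  2.74571431] travel mm 0.0
```

Medium travelled about 9.4 mm. Next, the large cup.

Request:
drive_tool(steps=[[1,4.7,-23.2,0,0],[1,4.7,-23.2,0,0],[1,4.7,-23.2,0,0],[1,4.7,-23.2,0,0],[1,4.7,-23.2,0,0],[1,4.7,-23.2,0,0],[1,4.7,-23.2,0,0],[1,4.7,-23.2,0,0],[1,4.7,-23.2,0,0],[1,0,0,0,0],[1,0,0,0,0],[1,0,0,0,0]])

```text
clock: 10.08
position: [0.5514, 0.009, 0.1763]
ee_rot: [-3.117, -0.39, 0.003]
force: [0.5, 1.0, -0.6]
width: 0.012
gripper_force: 0.0
```

Request:
drive_tool(steps=[[1,0,0,-20,0],[1,0,0,-15,0],[1,0,0,0,0],[1,0,0,0,0],[1,0,0,0,0]])

```text
clock: 10.5
position: [0.5523, 0.0094, 0.1428]
ee_rot: [-3.117, -0.392, -0.001]
force: [-0.1, -0.7, -0.2]
width: 0.003
gripper_force: 0.0
```

```bash
python3 - <<'E'
from h import *
w=get_image("wrist");s=get_image("scene")
a=cv2.resize(w["image"],(400,300));b=cv2.resize(s["image"][160:310,260:460],(400,300))
print(proj(w,[.553,.0085,.1165])*400/640)
cv2.imwrite("pics/g.png",np.hstack([a,b])[:,:,::-1])
print(observe()["position"])
E
```

```text
[197.08007384 180.40554848]
[0.55274564 0.00900912 0.14320306]
```

View pics/g.png

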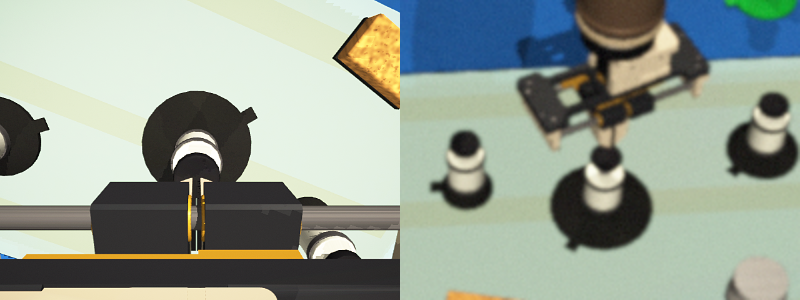

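The wrist view shows the tips at (197,180) over the large cap at (197,168). The other cups sit below the gripper body. Pressing now.

Request:
drive_tool(steps=[[1,0,0,-10,0],[1,0,0,-10,0],[1,0,0,-2,0],[1,0,0,0,0],[1,0,0,-2,0],[1,0,0,-2,0],[1,0,0,-1,0],[1,0,0,-1,0],[1,0,0,-1,0],[1,0,0,-1,0]])

```text
clock: 11.43
position: [0.5524, 0.0085, 0.1124]
ee_rot: [3.117, 0.39, 0.001]
force: [0.0, 0.0, 3.6]
width: 0.007
gripper_force: 1.4
```

Request:
drive_tool(steps=[[1,0,0,-1,0],[1,0,0,-1,0],[1,0,0,-1,0],[1,0,0,-1,0],[1,0,0,-1,0],[1,0,0,0,0],[1,0,0,0,0]])

```text
clock: 12.02
position: [0.5521, 0.0084, 0.107]
ee_rot: [-3.117, -0.39, 0.0]
force: [0.5, -0.7, 0.2]
width: 0.006
gripper_force: 0.3
```

Request:
drive_tool(steps=[[1,0,0,5,0],[1,0,0,15,0],[1,0,0,30,0],[1,0,0,30,0],[1,0,0,30,0],[1,0,0,0,0],[1,0,0,0,0]])

```text
clock: 12.6
position: [0.5531, 0.0085, 0.2192]
ee_rot: [3.117, 0.389, 0.005]
force: [-1.2, -0.1, -0.1]
width: 0.009
gripper_force: 0.0
```

```bash
python3 m.py small medium large; python3 -c "
from h import *
d=get_image('scene');save(d,'h.png',(200,140,540,350),2.3)"
```

```text
small shift px 0.125 3.0 px per 10mm [0.12310578 2.76957183] travel mm 10.83199924229701
medium shift px -0.75 2.625 px per 10mm [-0.72610077  2.80240794] travel mm 9.366944617453248
large shift px -0.25 2.625 px per 10mm [-0.27599872  2.74571431] travel mm 9.560353728072684
```

View pics/h.png

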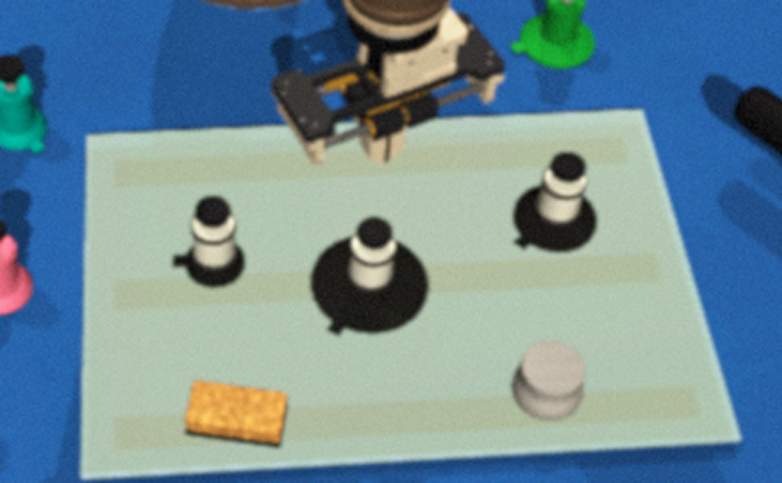

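All three cups stand upright and in place with their caps about half in: small (212,210), large (374,232) and medium (567,166). The gripper is clear, so I'm handing in.

```bash
python3 -c "
from cell import arm
print(arm.sign_off())"
```

```text
the job is handed in; nothing more can be done
None
```

I pressed the three plungers in order, small, medium, then large, each about halfway in (roughly 9 to 11 mm of travel measured from the scene camera), with the cups still upright and in place, and handed the job in; no verdict was returned.

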